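Top up the cartridge carriage and hold it at the notch

TASK

Two of the four pockets in the white sliding carriage are empty: put one spare tap cartridge from the blue tray upright and fully down into each of them while the carriage stays at its loading end, leaving the cartridges already fitted and the left-over spare where they are. Then grip the red knob and slide the carriage along the rail until its spring ball drops into the notch of the orange stop. Finish there still gripping the knob, with the carriage held in the notch, and do not disturb the other things on the counter.

Things in the scene. Friction and masses are not known exactly. Their poses are not given: they have to be found in the camera images.
- pocket0 (a point): where the half-way point of a cartridge lies when seated in pocket 0 (of 4 in a row, 38 mm apart, pocket 0 farthest from the knob): on the pocket axis, 12 mm above the mouth. Pocket: round, 31 mm wide, 16 mm deep, mouth chamfered 2 mm, in the top face (36 mm above the table) of the white carriage, with which it moves. y axis: along the rail, the way it slides; z up
- pocket1 (a point): where the half-way point of a cartridge lies when seated in pocket 1 (of 4 in a row, 38 mm apart, pocket 0 farthest from the knob): on the pocket axis, 12 mm above the mouth. Pocket: round, 31 mm wide, 16 mm deep, mouth chamfered 2 mm, in the top face (36 mm above the table) of the white carriage, with which it moves. y axis: along the rail, the way it slides; z up
- pocket2 (a point): where the half-way point of a cartridge lies when seated in pocket 2 (of 4 in a row, 38 mm apart, pocket 0 farthest from the knob): on the pocket axis, 12 mm above the mouth. Pocket: round, 31 mm wide, 16 mm deep, mouth chamfered 2 mm, in the top face (36 mm above the table) of the white carriage, with which it moves. y axis: along the rail, the way it slides; z up
- pocket3 (a point): where the half-way point of a cartridge lies when seated in pocket 3 (of 4 in a row, 38 mm apart, pocket 0 farthest from the knob): on the pocket axis, 12 mm above the mouth. Pocket: round, 31 mm wide, 16 mm deep, mouth chamfered 2 mm, in the top face (36 mm above the table) of the white carriage, with which it moves. y axis: along the rail, the way it slides; z up
- fitted0_mid (a point): Fitted tap cartridge, 56 mm tall, standing upright: brass barrel of 28 mm diameter for the lower 26 mm (2 mm chamfer at the foot), white round head of 22 mm diameter and 30 mm height above it; 60 to 130 g. The point is on its axis half-way up (28 mm above the foot), z up; take it by the white head, 41 mm above the foot. Already in one of the four pockets, which one varies: leave it there.
- fitted1_mid (a point): Fitted tap cartridge, 56 mm tall, standing upright: brass barrel of 28 mm diameter for the lower 26 mm (2 mm chamfer at the foot), white round head of 22 mm diameter and 30 mm height above it; 60 to 130 g. The point is on its axis half-way up (28 mm above the foot), z up; take it by the white head, 41 mm above the foot. Already in one of the four pockets, which one varies: leave it there.
- spare0_mid (a point): Spare tap cartridge, 56 mm tall, standing upright: brass barrel of 28 mm diameter for the lower 26 mm (2 mm chamfer at the foot), white round head of 22 mm diameter and 30 mm height above it; 60 to 130 g. The point is on its axis half-way up (28 mm above the foot), z up; take it by the white head, 41 mm above the foot. Stands in a hole of the spares tray; one is left over.
- spare1_mid (a point): Spare tap cartridge, 56 mm tall, standing upright: brass barrel of 28 mm diameter for the lower 26 mm (2 mm chamfer at the foot), white round head of 22 mm diameter and 30 mm height above it; 60 to 130 g. The point is on its axis half-way up (28 mm above the foot), z up; take it by the white head, 41 mm above the foot. Stands in a hole of the spares tray; one is left over.
- spare2_mid (a point): Spare tap cartridge, 56 mm tall, standing upright: brass barrel of 28 mm diameter for the lower 26 mm (2 mm chamfer at the foot), white round head of 22 mm diameter and 30 mm height above it; 60 to 130 g. The point is on its axis half-way up (28 mm above the foot), z up; take it by the white head, 41 mm above the foot. Stands in a hole of the spares tray; one is left over.
- tray: blue spares tray, fixed, 165 x 56 x 16 mm high, with three 31 mm holes, 10 mm deep, 50 mm apart in a row along its x axis; origin under its centre
- knob_grip (a point): grip point on the axis of the upright round red knob at the leading end of the carriage, 62 mm above the table; red part 26 mm diameter, 36 mm tall, its top 18 mm above this point, on an 8 mm tall, 18 mm wide stem. 65 mm along the row from the centre of pocket 3. Nothing else stands within 50 mm of it at this height
- knob: the same knob, which can spin stiffly about its upright axis without effect; origin at the foot of its stem on the carriage, 26 mm below the grip point
- carriage (a joint): travel of the carriage along the rail, m: 0 at the loading end (the start), grows as it slides along +y of the rail (from pocket 0 towards the knob), 0.15 at the far stop; rubs with about 1.5 N and stays where it is left
- ball (a point): centre of the 10 mm steel spring ball in a brass block on the side of the carriage (+x side of the rail), level with the middle of the row of pockets; moves with the carriage, y axis along the rail
- notch (a point): where the ball centre lies when it sits in the notch, between two upright 10 mm steel noses 12 mm apart on the orange stop. y axis along the rail. Pushing on, the ball meets the first nose 12 mm before the notch (resistance rises to some 6 N in all), is over its crest 6 mm before, then is pulled forward into the notch, which holds it against some 6 N either way
- stop: fixed orange stop block, 26 x 34 x 24 mm high, on the base plate at the +x side of the rail, its top 30 mm above the table; its origin lies 6 mm above the table, on the rail's middle line, level with the notch along the rail. The way from the start to the notch varies, 70 to 120 mm
- rail: dark steel base plate 120 x 420 x 6 mm with an aluminium rail along its y axis and blue end blocks, fixed; origin on the table under the middle of the rail
- tape: white roll of thread tape lying flat, 54 mm diameter, 14 mm high; bystander; origin at the underside's centre
- coupling: grey pipe coupling standing on end, 58 mm diameter, 50 mm high; bystander; origin at the underside's centre
- sealant: yellow bottle with red cap, 48 mm diameter, 110 mm high; bystander; origin at the underside's centre
- carton: open cardboard box 120 x 160 x 70 mm with a copper sleeve in it; bystander; origin at the underside's centre
Mind the look-alikes: they are no part of the job. Leave any brown or green look-alike of the part that bears spare2_mid alone.

How it is judged:
By the outcome, as a careful person would: the job done as asked, in the order asked, and still so for the second after the job is handed in, while the arm keeps its last pose, push and grip.
It also fails if it takes over 72 s, if anything falls off the work surface, if the arm or the gripper's body presses on something with over 40 N, if the wrist force passes 120 N, or if a joint passes its speed limit or range.

ROBOT

A 6-joint arm with a two-finger parallel gripper is mounted at the origin on the work surface. World frame = base frame: x ahead of the robot, y to its left, z up, the work surface at z = 0. Lengths are in m, angles in rad, forces in N, time in s.
With the tool pointing down it reaches from about 0.325 to 0.85 m from the base axis. Payload 15.5 kg.
Tool frame: the origin (TCP) lies midway between the tips of the shut fingers; the grasp point (between the pads) lies 19 mm behind it; z points along the fingers, y is the line along which they close (so a half turn about z gives the same grasp; the last joint's range is limited). The gripper opens to 91 mm and grips with 3 to 60 N. Pads are 32 mm wide; open, the fingers measure 118 mm over their backs; the gripper's body (76 mm by 178 mm) begins 60 mm behind the grasp point.
Start: joints at [1.167, 0.494, 1.345, -0, 1.302, -0.096], TCP at [0.19, 0.595, 0.214] pointing down, gripper open.
Joint ranges: [-2.91, 2.91], [-0.82, 2.16], [0.22, 2.67], [-1.22, 4.37], [0.12, 2.79], [-3.08, 3.08]. Speed limits (rad/s): [1.89, 1.89, 2.57, 3.01, 3.01, 3.01].

INTERFACE

Orientations are given as a rotation vector (axis times angle).
In Python, from workcell import monitor, imaging, ticket gives the robot as it stands. The module is installed in compiled form; this text tells all that it offers.
- The arm moves only by the tool step_arm, never from a script. Its argument "moves" is a list of rows, each an object of numbers: "claw": the closure, from 0 (fully open) to 1 (shut); "tx", "ty", "tz": the shift along the tool's x, y, z in mm; "rx", "ry", "rz": the turn, a rotation vector about the tool's x, y, z in rad. In form: [{"claw": .., "tx": .., "ty": .., "tz": .., "rx": .., "ry": .., "rz": ..}, ...]. A call has 1 to 5 rows; each row is the pose to reach, as a shift and turn from the pose commanded when the call began, along the tool's axes at that moment; what a row does not reach only later rows make up. A row lasts 1/10 s, in which the tool goes at most 50 mm and 8.59 degrees, less where a joint would pass 70% of its speed; a pose out of reach is approached as far as the arm can. A call with a gripper value outside its range is refused whole. The fingers move at their own pace and stop on an object; the grip force is fixed at half the most. Time passes only in rows, so rows that repeat a pose let the fingers close. It gives the time, the measured TCP pose, the force, the opening and the grip force at its end, in the units of the state.
- monitor.state(): the state, without advancing time (a new reading comes with each control period).
- imaging.capture(name): name is "scene" or "top"; returns a dict with "pixels" (480x640x3 uint8, blue, green, red), "fx", "fy", "cx", "cy" (pixels), "view" (4x4, takes a point from world to camera coordinates). Camera axes: x right, y down, z forward; pixel columns grow to the right and rows downward; lengths in m; the calibration is good to about 2 mm. A picture is of the moment at which its call begins. There is no depth.
- ticket.sign_off(): hands the job in; it is judged then, once.
Trained networks look in a picture, given as the dict that the camera call returned (one of the last four; its "shot" number tells which), for a name from the list of things; names that differ only in an ending like _2 or _b are one class to them, and where a whole thing is asked for, a point or a joint stands for the part that bears it (a point fixed in the world has none). Each returns a list of dicts, best first, with "confidence" (0 to 1); they miss things now and then, are a little off and sometimes report something else, mostly with a low value. They report only what shows in the picture. A call takes as long as a camera call. They do not tell look-alikes from the thing itself.
- imaging.outline_of(picture, target): "region" (480x640 bool, what is visible of it) and "point" ([row, column] in pixels, amid what is visible of it).
- imaging.mark_of(picture, target): "point" ([row, column] in pixels: a listed point, or the origin of a listed thing).
The state is a dict: "clock": time; "joint_positions": joint angles; "qd": joint speeds; "effort": joint torques, N m; "ee_pos": TCP position; "tool_rot": TCP orientation; "ft_force": force on the tool from outside, world axes, zero at the start; "moment": the same for the moment, N m; "opening": finger opening in m; "grasp_force": force on a finger pad.
Only numpy, scipy, OpenCV 4.12 (cv2) and the standard library are available. Lean on these libraries where they do the work, as an engineer would, in place of code of your own. Each camera call takes 0.05 s, during which the arm holds its last target. There are 200 camera calls.

## Working session

There is one attempt and no reset: what is moved stays moved. The work goes in short steps, Python scripts to look and compute and a tool call to move; the robot and the scene stay as the last step left them, time stands still between calls to the robot, and variables do not carry over. Pictures are saved under pics/ and viewed, at most 13 in all, crops included, and the job is handed in when it is done.

Besides the shell and the picture viewer there is one more tool, called after "Call:" in YAML: its name, and indented under it one key for each argument. step_arm: Moves the arm, as the interface text tells. Its arguments: {"type":"object","properties":{"moves":{"type":"array","items":{"type":"object","properties":{"claw":{"type":"number"},"tx":{"type":"number"},"ty":{"type":"number"},"tz":{"type":"number"},"rx":{"type":"number"},"ry":{"type":"number"},"rz":{"type":"number"}}}}},"required":["moves"]}

```bash
mkdir -p pics; cat > h.py <<'E'
import numpy as np, cv2
from workcell import monitor, imaging, ticket
def at_z(p,rc,z):
    V=np.array(p["view"]);R=V[:3,:3];t=V[:3,3];c=-R.T@t
    d=R.T@np.array([(rc[1]-p["cx"])/p["fx"],(rc[0]-p["cy"])/p["fy"],1.])
    return c+d*(z-c[2])/d[2]
def proj(p,X):
    V=np.array(p["view"]);q=V[:3,:3]@np.array(X)+V[:3,3]
    return [p["fy"]*q[1]/q[2]+p["cy"],p["fx"]*q[0]/q[2]+p["cx"]]
def tri(obs):
    A=[];b=[]
    for p,rc in obs:
        V=np.array(p["view"]);u=(rc[1]-p["cx"])/p["fx"];v=(rc[0]-p["cy"])/p["fy"]
        for r in (V[0]-u*V[2],V[1]-v*V[2]): A.append(r[:3]);b.append(-r[3])
    return np.linalg.lstsq(np.array(A),np.array(b),rcond=None)[0]
E
python3 - <<'E'
from h import *
np.set_printoptions(precision=4,suppress=True)
s=monitor.state();print(s["ee_pos"],s["tool_rot"],s["opening"],s["clock"])
P={n:imaging.capture(n) for n in("scene","top")}
for n,p in P.items(): cv2.imwrite(f"pics/{n}0.png",p["pixels"]); V=np.array(p["view"]);print(n,-V[:3,:3].T@V[:3,3],p["fx"])
Z=dict(pocket0=.048,pocket1=.048,pocket2=.048,pocket3=.048,fitted0_mid=.048,spare0_mid=.034,tray=0,knob_grip=.062,ball=None,notch=None,stop=.006,rail=0,tape=0,coupling=0,sealant=0,carton=0)
for t,z in Z.items():
    for n,p in P.items():
        for m in imaging.mark_of(p,t)[:6]:
            if m["confidence"]>.2: print(t,n,round(m["confidence"],2),np.round(m["point"],1),at_z(p,m["point"],.02 if z is None else z)[:2])
E
```

```text
[0.1898 0.5951 0.2133] [-0.4831 -3.1039  0.0019] 0.09103625372760225 0.0
scene [ 0.9818 -0.2628  0.7944] 467.255024714065
top [ 0.4045 -0.1483  1.3813] 551.0498751156382
pocket0 scene 0.78 [230.  404.5] [0.581  0.0197]
pocket0 scene 0.74 [380.6 326.6] [ 0.8125 -0.1954]
pocket0 scene 0.72 [235.9 384.9] [ 0.5841 -0.0203]
pocket0 scene 0.71 [244.5 366.9] [ 0.5933 -0.0585]
pocket0 scene 0.57 [248.7 346.1] [ 0.5923 -0.0982]
pocket0 scene 0.28 [288.4 199.4] [ 0.6048 -0.3679]
pocket0 top 0.8 [228.  284.1] [ 0.5938 -0.0516]
pocket0 top 0.8 [234.8 256.4] [0.5767 0.0158]
pocket0 top 0.6 [225.7 300.4] [ 0.5997 -0.0915]
pocket1 scene 0.78 [230.  404.5] [0.581  0.0197]
pocket1 scene 0.74 [380.6 326.6] [ 0.8125 -0.1954]
pocket1 scene 0.72 [235.9 384.9] [ 0.5841 -0.0203]
pocket1 scene 0.71 [244.5 366.9] [ 0.5933 -0.0585]
pocket1 scene 0.57 [248.7 346.1] [ 0.5923 -0.0982]
pocket1 scene 0.28 [288.4 199.4] [ 0.6048 -0.3679]
pocket1 top 0.8 [228.  284.1] [ 0.5938 -0.0516]
pocket1 top 0.8 [234.8 256.4] [0.5767 0.0158]
pocket1 top 0.6 [225.7 300.4] [ 0.5997 -0.0915]
pocket2 scene 0.78 [230.  404.5] [0.58
[... 1354 characters left out ...]
e 0.34 [244.4 407.7] [0.591  0.0302]
stop top 0.75 [228.1 301.3] [ 0.5997 -0.092 ]
rail scene 0.57 [242. 408.] [0.5831 0.0349]
rail top 0.78 [236.3 245.5] [0.579  0.0493]
tape scene 0.89 [174.  289.7] [ 0.3608 -0.1527]
tape scene 0.24 [287.4 199.9] [ 0.5788 -0.3735]
tape top 0.72 [323.4 326.5] [ 0.3624 -0.1565]
coupling scene 0.74 [140.7 443.7] [0.3535 0.2062]
coupling top 0.73 [325.8 175. ] [0.3542 0.2196]
sealant scene 0.94 [322.7 506.8] [0.7844 0.1482]
sealant top 0.98 [156.3 205.1] [0.7865 0.1583]
sealant top 0.54 [229.1 301.4] [ 0.598 -0.092]
sealant top 0.23 [325.6 326.6] [ 0.357  -0.1567]
carton scene 0.96 [381.3 323.2] [ 0.8012 -0.1968]
carton top 0.58 [151.7 339.8] [ 0.7997 -0.1891]
```

View pics/scene0.png

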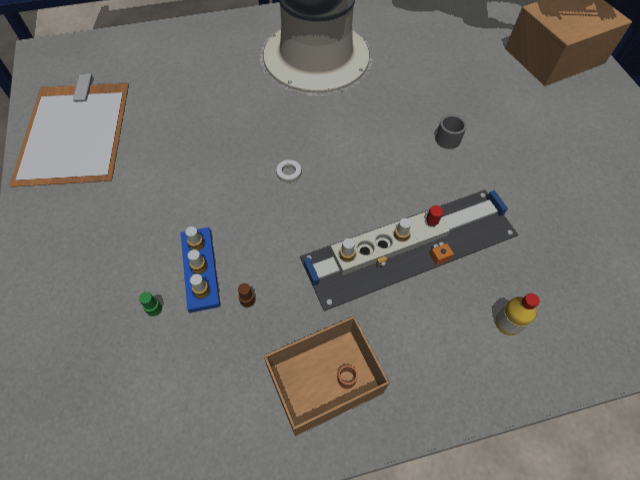

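View pics/top0.png

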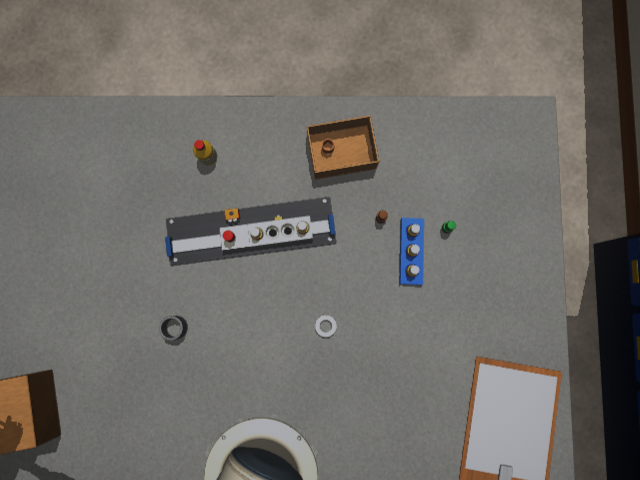

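The scene picture shows three white-headed spares in the blue tray at about (195,237), (196,261) and (199,285). The look-alikes are brown at (246,295) and green at (150,303), both off the tray. The carriage has fitted cartridges at (347,249) for pocket 0 and (403,229) for pocket 3. The empty pockets are 1 (366,249) and 2 (384,243), the knob is at (434,215) and the stop at (442,253).

I choose the white-headed, brass-bodied ones standing in the tray, and check them next in a close crop.

```bash
python3 - <<'E'
from h import *
np.set_printoptions(precision=4,suppress=True)
P={n:imaging.capture(n) for n in("scene","top")}
a=P["scene"]["pixels"];t=P["top"]["pixels"]
L=[cv2.resize(i,(400,300),interpolation=cv2.INTER_CUBIC) for i in (a[190:310,300:460],a[215:335,130:290],t[190:280,215:335],t[205:295,360:480])]
cv2.imwrite("pics/crop1.png",np.vstack([np.hstack(L[:2]),np.hstack(L[2:])]))
def blobs(n,mask,box,amin,z):
    p=P[n];r0,r1,c0,c1=box;m=np.zeros(mask.shape,np.uint8);m[r0:r1,c0:c1]=mask[r0:r1,c0:c1]
    k,l,st,ce=cv2.connectedComponentsWithStats(m,connectivity=4)
    for i in range(1,k):
        if st[i,4]>=amin: print(n,st[i],ce[i],at_z(p,ce[i][::-1],z)[:2])
for n,p in P.items():
    h=cv2.cvtColor(p["pixels"],cv2.COLOR_BGR2HSV);H,S,V=h[...,0],h[...,1],h[...,2]
    tb,cb=((220,312,175,225),(195,290,300,520)) if n=="scene" else ((210,290,395,430),(195,268,160,340))
    print("spare heads");blobs(n,((S<70)&(V>110)),tb,20,.047)
    print("red");blobs(n,((S>150)&(V>60)&((H<6)|(H>174))),cb,15,.062)
    print("orange");blobs(n,((S>150)&(V>90)&(H>7)&(H<17)),cb,10,.024)
    print("blue");blobs(n,((S>120)&(H>95)&(H<125)),cb,10,.02);
    print("tray");blobs(n,((S>120)&(H>95)&(H<125)),tb,50,.016)
    print("dark");blobs(n,(V<38),cb,15,.036)
for c in("spare0_mid","fitted0_mid"):
  for n,p in P.items():
    for o in imaging.outline_of(p,c)[:7]:
        r,cc=np.nonzero(o["region"]);print(c,n,round(o["confidence"],2),len(r),r.min(),r.max(),cc.min(),cc.max(),np.round([r.mean(),cc.mean()],1))
E
```

```text
spare heads
scene [ 175  220   50   92 1977] [198.8685 258.2605] [ 0.5447 -0.3613]
scene [188 249  12  12 106] [193.3019 254.5472] [ 0.5346 -0.3701]
scene [190 274  12  12 113] [195.7168 279.292 ] [ 0.5852 -0.372 ]
red
scene [427 206  16  19 212] [434.5613 214.8113] [0.5709 0.0809]
orange
scene [432 244  22  20 237] [442.7004 253.0549] [0.6341 0.081 ]
blue
scene [487 195  20  20 190] [497.5579 203.4579] [0.5532 0.235 ]
scene [304 258  15  27 194] [310.8505 271.1134] [ 0.607  -0.1686]
tray
scene [ 181  227   39   85 1520] [200.6132 273.6283] [ 0.5595 -0.3664]
dark
scene [378 241   9   6  42] [382.1667 243.6667] [ 0.5925 -0.0269]
scene [360 248   9   6  43] [364.2093 250.5349] [ 0.5982 -0.064 ]
spare heads
top [ 395  210   35   80 1099] [413.4131 245.4022] [ 0.5526 -0.3668]
top [411 224   9   9  61] [415.1148 228.1475] [ 0.595  -0.3716]
top [411 244   9  10  64] [414.6406 248.5938] [ 0.5448 -0.3696]
top [411 265   8  10  62] [414.4677 269.3387] [ 0.4944 -0.3684]
red
top [223 231  10  10  83] [227.5422 235.2892] [0.5734 0.084 ]
orange
blue
top [328 215   7  20  87] [331.2759 224.4828] [ 0.6072 -0.1673]
top [165 237   7  20  90] [168.1778 246.3889] [0.5503 0.2388]
tray
top [ 400  218   24   67 1130] [411.1407 251.3867] [ 0.5411 -0.366 ]
dark
top [285 228   6   6  29] [287.2759 230.4138] [ 0.5895 -0.0587]
top [270 230   6   6  30] [272.3333 232.5   ] [ 0.5842 -0.0219]
spare0_mid scene 0.62 297 226 249 186 203 [238.4 194.2]
spare0_mid top 0.51 121 265 276 406 418 [270.6 412.2]
spare0_mid top 0.35 7365 197 265 166 335 [231.6 248.7]
fitted0_mid scene 0.71 386 242 264 430 453 [252.6 440.9]
fitted0_mid scene 0.62 309 275 297 190 209 [286.4 199. ]
fitted0_mid top 0.54 115 228 240 251 262 [234.1 256.5]
fitted0_mid top 0.36 92 231 241 223 233 [235.8 228.2]
```

View pics/crop1.png

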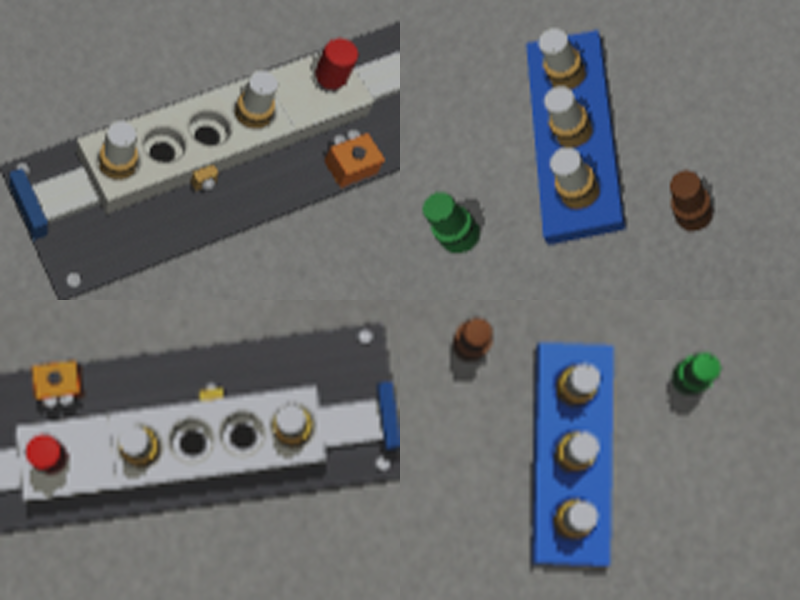

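The crop confirms it: three white-headed spares with brass collars stand in the blue tray, and the brown and green look-alikes stand off it. Pockets 1 and 2 are empty. I'll start moving and work out the positions on the way.

Call:
step_arm:
  moves:
    - {"tx": -28,"ty": -40,"rz": -0.062,"claw": 0}
    - {"tx": -57,"ty": -81,"rz": -0.124,"claw": 0}
    - {"tx": -86,"ty": -122,"rz": -0.186,"claw": 0}
    - {"tx": -115,"ty": -163,"rz": -0.248,"claw": 0}
    - {"tx": -144,"ty": -204,"rz": -0.309,"claw": 0}

```text
$.moves[0]: bad value
```

```bash
cat >> h.py <<'E'
from scipy.spatial.transform import Rotation as Ro
def to(X,yaw=None):
    s=monitor.state();R=Ro.from_rotvec(s["tool_rot"]);d=R.inv().apply(np.array(X)-s["ee_pos"])*1000
    y=R.as_matrix()[:,1];a=np.arctan2(y[1],y[0]);rz=None if yaw is None else -(yaw-a)
    z=R.as_matrix()[:,2]
    print("ee",np.round(s["ee_pos"],4),"yaw",round(a,3),"tilt",np.round(z[:2],4),"F",np.round(s["ft_force"],1),"op",round(s["opening"],4),"g",round(s["grasp_force"],1),"t",round(s["clock"],2))
    print("move",np.round(d,1),"rz",rz,"|d|",round(np.linalg.norm(d),1))
E
python3 - <<'E'
from h import *
np.set_printoptions(precision=4,suppress=True)
P={n:imaging.capture(n) for n in("scene","top")}
o={"p1 .036":((365.6,248.8),(287.6,230.5),.036),"p2 .036":((383.6,242),(272.3,232),.036),"tray .016":((199.2,270),(412.2,251.7),.016),"knobtop":None}
# head tops (crop px): scene crop scale 2.5, top crop 3.33
S=lambda x,y,ox,oy:(ox+x/2.5,oy+y/2.5); T=lambda x,y,ox,oy:(ox+x*.3,oy+y*.3)
o={"p1":((365.6,248.8),(287.6,230.5),.036),"p2":((383.6,242),(272.3,232),.036),
"f0top":(S(121,134,300,190),T(291,420-300,215,190),.076),"f3top":(S(264,83,300,190),T(137,440-300,215,190),.076),
"knobtop":(S(341,48,300,190),T(43,453-300,215,190),.080),
"s.49top":(S(153,43,130,215),T(581-400,516-300,360,205),.062),"s.54top":(S(159,102,130,215),T(583-400,448-300,360,205),.062),"s.59top":(S(165,161,130,215),T(583-400,380-300,360,205),.062)}
for k,(a,b,z) in o.items():
    a=a[::-1];b=b[::-1];print(k,at_z(P["scene"],a,z)[:2],at_z(P["top"],b,z)[:2],tri([(P["scene"],a),(P["top"],b)]))
to([.494,-.368,.11],np.pi/2)
E
```

```text
p1 [ 0.5953 -0.0604] [ 0.5893 -0.0595] [ 0.5907 -0.0585  0.0272]
p2 [ 0.5897 -0.0231] [ 0.5854 -0.0218] [ 0.5863 -0.0211  0.0295]
f0top [ 0.598  -0.0974] [ 0.5949 -0.0972] [ 0.5956 -0.0967  0.0716]
f3top [0.5828 0.0161] [0.5799 0.0132] [0.5809 0.0153 0.0735]
knobtop [0.5702 0.0805] [0.5697 0.0799] [0.5699 0.0803 0.0796]
s.49top [ 0.4961 -0.3659] [ 0.4923 -0.3655] [ 0.4926 -0.3665  0.0567]
s.54top [ 0.5462 -0.3677] [ 0.5413 -0.3677] [ 0.542  -0.3688  0.055 ]
s.59top [ 0.5935 -0.3694] [ 0.5908 -0.3685] [ 0.5914 -0.3696  0.0578]
ee [0.19   0.5954 0.2139] yaw 1.262 tilt [0. 0.] F [ 0.2 -0.1 -0.1] op 0.0915 g 0.0 t 2.1
move [-582.5 -825.4  103.9] rz -0.3088600754089854 |d| 1015.6
```

Call:
step_arm:
  moves:
    - {"tx": -28,"ty": -40,"tz": 0,"rx": 0,"ry": 0,"rz": -0.062,"claw": 0}
    - {"tx": -57,"ty": -81,"tz": 0,"rx": 0,"ry": 0,"rz": -0.124,"claw": 0}
    - {"tx": -86,"ty": -122,"tz": 0,"rx": 0,"ry": 0,"rz": -0.186,"claw": 0}
    - {"tx": -115,"ty": -163,"tz": 0,"rx": 0,"ry": 0,"rz": -0.248,"claw": 0}
    - {"tx": -144,"ty": -204,"tz": 0,"rx": 0,"ry": 0,"rz": -0.309,"claw": 0}

```text
clock: 2.6
ee_pos: [0.265, 0.3564, 0.214]
tool_rot: [-0.005, 3.141, 0.001]
ft_force: [2.1, -0.0, 0.2]
opening: 0.091
grasp_force: 0.0
```

Call:
step_arm:
  moves:
    - {"tx": -15,"ty": -47,"tz": 0,"rx": 0,"ry": 0,"rz": 0,"claw": 0}
    - {"tx": -30,"ty": -94,"tz": 0,"rx": 0,"ry": 0,"rz": 0,"claw": 0}
    - {"tx": -45,"ty": -141,"tz": 0,"rx": 0,"ry": 0,"rz": 0,"claw": 0}
    - {"tx": -60,"ty": -188,"tz": 0,"rx": 0,"ry": 0,"rz": 0,"claw": 0}
    - {"tx": -75,"ty": -235,"tz": 0,"rx": 0,"ry": 0,"rz": 0,"claw": 0}

```text
clock: 3.1
ee_pos: [0.3396, 0.1236, 0.2142]
tool_rot: [-0.001, 3.141, 0.0]
ft_force: [1.5, 0.5, 0.2]
opening: 0.0911
grasp_force: 0.0
```

Call:
step_arm:
  moves:
    - {"tx": -15,"ty": -47,"tz": 0,"rx": 0,"ry": 0,"rz": 0,"claw": 0}
    - {"tx": -30,"ty": -94,"tz": 0,"rx": 0,"ry": 0,"rz": 0,"claw": 0}
    - {"tx": -45,"ty": -141,"tz": 0,"rx": 0,"ry": 0,"rz": 0,"claw": 0}
    - {"tx": -60,"ty": -188,"tz": 0,"rx": 0,"ry": 0,"rz": 0,"claw": 0}
    - {"tx": -75,"ty": -235,"tz": 0,"rx": 0,"ry": 0,"rz": 0,"claw": 0}

```text
clock: 3.6
ee_pos: [0.4146, -0.1119, 0.2142]
tool_rot: [0.001, 3.141, -0.0]
ft_force: [1.9, -0.7, -0.2]
opening: 0.0914
grasp_force: 0.0
```

Call:
step_arm:
  moves:
    - {"tx": -15,"ty": -47,"tz": 0,"rx": 0,"ry": 0,"rz": 0,"claw": 0}
    - {"tx": -30,"ty": -94,"tz": 10,"rx": 0,"ry": 0,"rz": 0,"claw": 0}
    - {"tx": -45,"ty": -141,"tz": 25,"rx": 0,"ry": 0,"rz": 0,"claw": 0}
    - {"tx": -60,"ty": -188,"tz": 45,"rx": 0,"ry": 0,"rz": 0,"claw": 0}
    - {"tx": -75,"ty": -235,"tz": 65,"rx": 0,"ry": 0,"rz": 0,"claw": 0}

```text
clock: 4.1
ee_pos: [0.4874, -0.3394, 0.1515]
tool_rot: [0.0, 3.141, -0.001]
ft_force: [1.2, 1.0, 0.1]
opening: 0.0912
grasp_force: 0.0
```

```bash
python3 - <<'E'
from h import *
to([.494,-.367,.028],np.pi/2)
E
```

```text
ee [ 0.4874 -0.3394  0.1515] yaw 1.571 tilt [ 0.0005 -0.0004] F [1.2 1.  0.1] op 0.0912 g 0.0 t 4.1
move [ -6.5 -27.5 123.5] rz -0.0002485974870745089 |d| 126.7
```

Call:
step_arm:
  moves:
    - {"tx": -4,"ty": -17,"tz": 25,"rx": 0,"ry": 0,"rz": 0,"claw": 0}
    - {"tx": -4,"ty": -17,"tz": 50,"rx": 0,"ry": 0,"rz": 0,"claw": 0}
    - {"tx": -4,"ty": -17,"tz": 60,"rx": 0,"ry": 0,"rz": 0,"claw": 0}
    - {"tx": -4,"ty": -17,"tz": 60,"rx": 0,"ry": 0,"rz": 0,"claw": 0}
    - {"tx": -4,"ty": -17,"tz": 60,"rx": 0,"ry": 0,"rz": 0,"claw": 0}

```text
clock: 4.6
ee_pos: [0.4915, -0.354, 0.0931]
tool_rot: [-0.001, 3.141, -0.001]
ft_force: [1.0, -0.4, 0.2]
opening: 0.0917
grasp_force: 0.0
```

```bash
python3 - <<'E'
from h import *
a=imaging.capture("scene");t=imaging.capture("top")
to([.494,-.367,.028],np.pi/2)
i=[cv2.resize(k,(400,300),interpolation=cv2.INTER_CUBIC) for k in(a["pixels"][190:310,130:290],t["pixels"][205:295,360:480])]
cv2.imwrite("pics/hov1.png",np.hstack(i))
for X in([.494,-.367,.062],[.494,-.367,.09]): print(proj(a,X),proj(t,X))
E
```

```text
ee [ 0.4918 -0.3543  0.0935] yaw 1.572 tilt [ 0.0015 -0.0014] F [ 0.5 -0.4  0.1] op 0.0912 g 0.0 t 4.7
move [ -2.1 -12.6  65.5] rz 0.0007579424587227379 |d| 66.8
[np.float64(231.36766144265601), np.float64(190.48348284169396)] [np.float64(269.0840284741851), np.float64(414.9178808036049)]
[np.float64(223.16901768010462), np.float64(186.9753923031717)] [np.float64(268.2829177783231), np.float64(416.89177776821737)]
```

View pics/hov1.png

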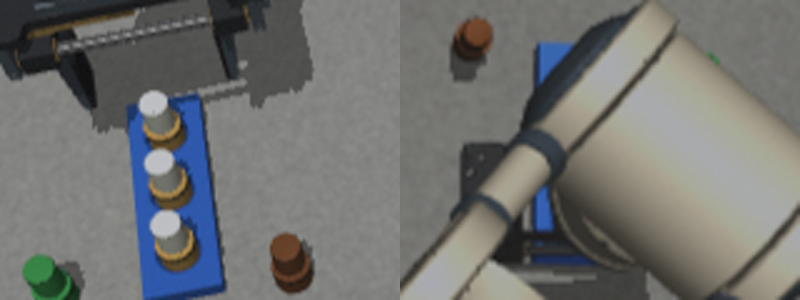

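The hover view shows the fingers at (75,85) and (235,60), either side of the nearest head at (153,105). Descending.

Call:
step_arm:
  moves:
    - {"tx": -2,"ty": -13,"tz": 0,"rx": 0,"ry": 0,"rz": 0,"claw": 0}
    - {"tx": -2,"ty": -13,"tz": 30,"rx": 0,"ry": 0,"rz": 0,"claw": 0}
    - {"tx": -2,"ty": -13,"tz": 50,"rx": 0,"ry": 0,"rz": 0,"claw": 0}
    - {"tx": -2,"ty": -13,"tz": 65,"rx": 0,"ry": 0,"rz": 0,"claw": 0}
    - {"tx": -2,"ty": -13,"tz": 65,"rx": 0,"ry": 0,"rz": 0,"claw": 0}

```text
clock: 5.2
ee_pos: [0.4926, -0.3671, 0.0258]
tool_rot: [0.0, -3.14, -0.002]
ft_force: [-0.6, 0.8, 0.6]
opening: 0.0906
grasp_force: 0.0
```

Call:
step_arm:
  moves:
    - {"tx": 0,"ty": 0,"tz": 0,"rx": 0,"ry": 0,"rz": 0,"claw": 0.5}
    - {"tx": 0,"ty": 0,"tz": 0,"rx": 0,"ry": 0,"rz": 0,"claw": 0.65}
    - {"tx": 0,"ty": 0,"tz": 0,"rx": 0,"ry": 0,"rz": 0,"claw": 0.68}
    - {"tx": 0,"ty": 0,"tz": 0,"rx": 0,"ry": 0,"rz": 0,"claw": 0.7}
    - {"tx": 0,"ty": 0,"tz": 0,"rx": 0,"ry": 0,"rz": 0,"claw": 0.7}

```text
clock: 5.7
ee_pos: [0.4933, -0.3673, 0.0275]
tool_rot: [-0.0, 3.141, -0.001]
ft_force: [-0.4, 0.0, 0.4]
opening: 0.054
grasp_force: 0.0
```

Call:
step_arm:
  moves:
    - {"tx": 0,"ty": 0,"tz": 0,"rx": 0,"ry": 0,"rz": 0,"claw": 1}
    - {"tx": 0,"ty": 0,"tz": 0,"rx": 0,"ry": 0,"rz": 0,"claw": 1}
    - {"tx": 0,"ty": 0,"tz": 0,"rx": 0,"ry": 0,"rz": 0,"claw": 1}
    - {"tx": 0,"ty": 0,"tz": 0,"rx": 0,"ry": 0,"rz": 0,"claw": 1}
    - {"tx": 0,"ty": 0,"tz": 0,"rx": 0,"ry": 0,"rz": 0,"claw": 1}

```text
clock: 6.2
ee_pos: [0.4931, -0.3671, 0.0271]
tool_rot: [0.0, -3.142, -0.0]
ft_force: [-0.6, 0.9, 0.1]
opening: 0.026
grasp_force: 30.0
```

```bash
python3 - <<'E'
from h import *
to([.5,-.367,.1],np.pi/2)
E
```

```text
ee [ 0.4931 -0.3671  0.0271] yaw 1.571 tilt [-0.      0.0001] F [-0.6  0.9  0.1] op 0.026 g 30.0 t 6.2
move [ -6.9   0.1 -72.9] rz 0.00022071975166948476 |d| 73.3
```

Call:
step_arm:
  moves:
    - {"tx": 0,"ty": 0,"tz": 0,"rx": 0,"ry": 0,"rz": 0,"claw": 1}
    - {"tx": 0,"ty": 0,"tz": -10,"rx": 0,"ry": 0,"rz": 0,"claw": 1}
    - {"tx": 0,"ty": 0,"tz": -30,"rx": 0,"ry": 0,"rz": 0,"claw": 1}
    - {"tx": 0,"ty": 0,"tz": -70,"rx": 0,"ry": 0,"rz": 0,"claw": 1}
    - {"tx": 0,"ty": 0,"tz": -100,"rx": 0,"ry": 0,"rz": 0,"claw": 1}

```text
clock: 6.7
ee_pos: [0.4932, -0.3674, 0.1295]
tool_rot: [-0.0, 3.141, -0.001]
ft_force: [0.2, -1.5, -1.1]
opening: 0.0259
grasp_force: 30.0
```

```bash
python3 - <<'E'
from h import *
a=imaging.capture("scene")
to([.585,-.022,.13],.142)
cv2.imwrite("pics/lift1.png",cv2.resize(a["pixels"][150:330,100:340],(800,600),interpolation=cv2.INTER_CUBIC))
E
```

```text
ee [ 0.495  -0.3688  0.1341] yaw 1.571 tilt [ 0.0052 -0.0049] F [ 1.7 -1.9  5. ] op 0.0262 g 30.0 t 6.75
move [-90.1 346.8   2.9] rz 1.4290923525924746 |d| 358.4
```

View pics/lift1.png

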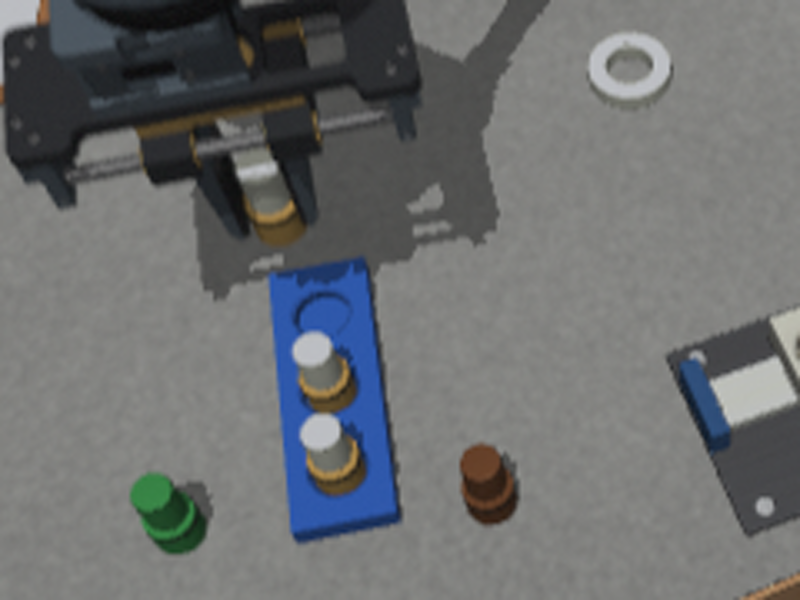

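The cartridge is held upright at (275,205), its hole at (325,312) is empty, and the other two spares are undisturbed.

Call:
step_arm:
  moves:
    - {"tx": -12,"ty": 40,"tz": 0,"rx": 0,"ry": 0,"rz": 0.14,"claw": 1}
    - {"tx": -24,"ty": 80,"tz": 0,"rx": 0,"ry": 0,"rz": 0.28,"claw": 1}
    - {"tx": -36,"ty": 120,"tz": 0,"rx": 0,"ry": 0,"rz": 0.42,"claw": 1}
    - {"tx": -48,"ty": 160,"tz": 0,"rx": 0,"ry": 0,"rz": 0.56,"claw": 1}
    - {"tx": -60,"ty": 200,"tz": 0,"rx": 0,"ry": 0,"rz": 0.7,"claw": 1}

```text
clock: 7.25
ee_pos: [0.5533, -0.1659, 0.1276]
tool_rot: [1.084, 2.948, -0.0]
ft_force: [1.1, -0.4, -0.8]
opening: 0.026
grasp_force: 30.0
```

```bash
python3 - <<'E'
from h import *
to([.5857,-.022,.11],.142)
E
```

```text
ee [ 0.5533 -0.1659  0.1276] yaw 0.866 tilt [ 0.0005 -0.0003] F [ 1.1 -0.4 -0.8] op 0.026 g 30.0 t 7.25
move [ 68.6 130.6  17.6] rz 0.723803765982636 |d| 148.5
```

Call:
step_arm:
  moves:
    - {"tx": 14,"ty": 26,"tz": 2,"rx": 0,"ry": 0,"rz": 0.145,"claw": 1}
    - {"tx": 28,"ty": 52,"tz": 4,"rx": 0,"ry": 0,"rz": 0.29,"claw": 1}
    - {"tx": 42,"ty": 78,"tz": 8,"rx": 0,"ry": 0,"rz": 0.435,"claw": 1}
    - {"tx": 56,"ty": 106,"tz": 12,"rx": 0,"ry": 0,"rz": 0.58,"claw": 1}
    - {"tx": 68,"ty": 130,"tz": 17,"rx": 0,"ry": 0,"rz": 0.724,"claw": 1}

```text
clock: 7.75
ee_pos: [0.5849, -0.0226, 0.1105]
tool_rot: [2.058, 2.373, 0.001]
ft_force: [0.1, -0.2, -0.8]
opening: 0.0259
grasp_force: 30.0
```

Call:
step_arm:
  moves:
    - {"tx": 0,"ty": 0,"tz": 0,"rx": 0,"ry": 0,"rz": 0,"claw": 1}
    - {"tx": 0,"ty": 0,"tz": 0,"rx": 0,"ry": 0,"rz": 0,"claw": 1}
    - {"tx": 0,"ty": 0,"tz": 0,"rx": 0,"ry": 0,"rz": 0,"claw": 1}

```text
clock: 8.05
ee_pos: [0.5846, -0.0248, 0.1104]
tool_rot: [2.049, 2.381, -0.0]
ft_force: [0.2, -0.5, -0.4]
opening: 0.0258
grasp_force: 30.0
```

```bash
python3 - <<'E'
from h import *
a=imaging.capture("scene");t=imaging.capture("top")
to([.5857,-.022,.075],.142)
s=monitor.state();e=np.array(s["ee_pos"])
cv2.imwrite("pics/hov2.png",np.hstack([cv2.resize(k,(400,600),interpolation=cv2.INTER_CUBIC) for k in(a["pixels"][180:285,335:405],t["pixels"][190:280,245:305])]))
for dz in(0,-.022+.026,-.022): print(dz,np.round(proj(a,e+[0,0,dz]),1),np.round(proj(t,e+[0,0,dz]),1))
E
```

```text
ee [ 0.5846 -0.025   0.1103] yaw 0.148 tilt [ 0.0003 -0.0002] F [ 0.6  1.  -0.7] op 0.0259 g 30.0 t 8.15
move [ 2.8  1.6 35.3] rz 0.006143348541835014 |d| 35.5
0 [218.4 387.2] [228.1 270.8]
0.004 [217.2 387.5] [227.9 270.6]
-0.022 [225.1 385.5] [229.4 271.6]
```

View pics/hov2.png

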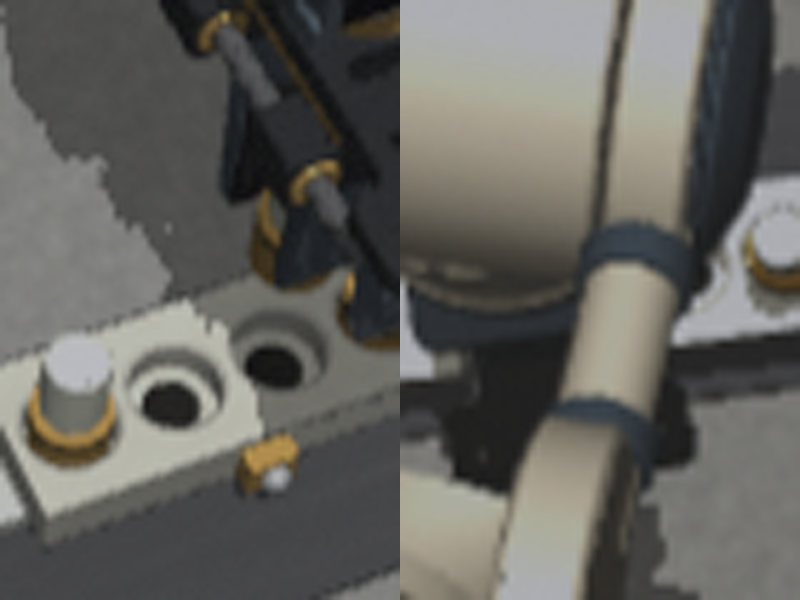

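The left view shows the pocket 2 mouth at scene (383.7,241.6) and the held barrel's foot at about (386,225). Projecting the tool pose gives (385.5,225.1), so the arm and camera agree. Shifting about 2 mm and lowering.

Call:
step_arm:
  moves:
    - {"tx": 2,"ty": 2,"tz": 10,"rx": 0,"ry": 0,"rz": 0,"claw": 1}
    - {"tx": 2,"ty": 2,"tz": 25,"rx": 0,"ry": 0,"rz": 0,"claw": 1}
    - {"tx": 2,"ty": 2,"tz": 40,"rx": 0,"ry": 0,"rz": 0,"claw": 1}
    - {"tx": 2,"ty": 2,"tz": 50,"rx": 0,"ry": 0,"rz": 0,"claw": 1}
    - {"tx": 2,"ty": 2,"tz": 52,"rx": 0,"ry": 0,"rz": 0,"claw": 1}

```text
clock: 8.65
ee_pos: [0.5855, -0.0219, 0.0566]
tool_rot: [-2.05, -2.378, 0.002]
ft_force: [-0.0, -0.6, -1.0]
opening: 0.0261
grasp_force: 30.0
```

Call:
step_arm:
  moves:
    - {"tx": 0,"ty": 0,"tz": 2,"rx": 0,"ry": 0,"rz": 0,"claw": 1}
    - {"tx": 0,"ty": 0,"tz": 4,"rx": 0,"ry": 0,"rz": 0,"claw": 1}

```text
clock: 8.85
ee_pos: [0.5867, -0.022, 0.0544]
tool_rot: [2.051, 2.379, 0.001]
ft_force: [0.4, 0.2, -1.2]
opening: 0.0257
grasp_force: 30.0
```

Call:
step_arm:
  moves:
    - {"tx": 0,"ty": 0,"tz": 2,"rx": 0,"ry": 0,"rz": 0,"claw": 1}
    - {"tx": 0,"ty": 0,"tz": 3,"rx": 0,"ry": 0,"rz": 0,"claw": 1}

```text
clock: 9.05
ee_pos: [0.5865, -0.0219, 0.0512]
tool_rot: [2.051, 2.379, 0.0]
ft_force: [0.1, 0.2, -1.0]
opening: 0.0258
grasp_force: 30.0
```

Call:
step_arm:
  moves:
    - {"tx": 0,"ty": 0,"tz": 2,"rx": 0,"ry": 0,"rz": 0,"claw": 1}
    - {"tx": 0,"ty": 0,"tz": 4,"rx": 0,"ry": 0,"rz": 0,"claw": 1}
    - {"tx": 0,"ty": 0,"tz": 5,"rx": 0,"ry": 0,"rz": 0,"claw": 1}

```text
clock: 9.35
ee_pos: [0.5862, -0.0218, 0.0459]
tool_rot: [-2.051, -2.379, 0.0]
ft_force: [0.1, 0.4, -0.6]
opening: 0.0262
grasp_force: 30.0
```

Call:
step_arm:
  moves:
    - {"tx": 0,"ty": 0,"tz": 1,"rx": 0,"ry": 0,"rz": 0,"claw": 1}
    - {"tx": 0,"ty": 0,"tz": 2,"rx": 0,"ry": 0,"rz": 0,"claw": 1}
    - {"tx": 0,"ty": 0,"tz": 3,"rx": 0,"ry": 0,"rz": 0,"claw": 1}

```text
clock: 9.65
ee_pos: [0.5863, -0.0219, 0.043]
tool_rot: [2.051, 2.379, 0.0]
ft_force: [-0.2, -0.1, -0.6]
opening: 0.0262
grasp_force: 30.0
```

Call:
step_arm:
  moves:
    - {"tx": 0,"ty": 0,"tz": 1,"rx": 0,"ry": 0,"rz": 0,"claw": 1}
    - {"tx": 0,"ty": 0,"tz": 2,"rx": 0,"ry": 0,"rz": 0,"claw": 1}

```text
clock: 9.85
ee_pos: [0.5863, -0.0218, 0.041]
tool_rot: [2.051, 2.379, 0.0]
ft_force: [-0.5, -0.5, 8.4]
opening: 0.0262
grasp_force: 30.0
```

Seated: 8 N of upward contact at z 0.041, the expected height. Releasing and lifting.

Call:
step_arm:
  moves:
    - {"tx": 0,"ty": 0,"tz": 0,"rx": 0,"ry": 0,"rz": 0,"claw": 0.3}
    - {"tx": 0,"ty": 0,"tz": 0,"rx": 0,"ry": 0,"rz": 0,"claw": 0.3}
    - {"tx": 0,"ty": 0,"tz": 0,"rx": 0,"ry": 0,"rz": 0,"claw": 0.2}
    - {"tx": 0,"ty": 0,"tz": 0,"rx": 0,"ry": 0,"rz": 0,"claw": 0.1}
    - {"tx": 0,"ty": 0,"tz": 0,"rx": 0,"ry": 0,"rz": 0,"claw": 0}

```text
clock: 10.35
ee_pos: [0.5863, -0.0218, 0.041]
tool_rot: [-2.051, -2.379, 0.0]
ft_force: [-0.2, 0.3, 0.1]
opening: 0.0631
grasp_force: 0.0
```

Call:
step_arm:
  moves:
    - {"tx": 0,"ty": 0,"tz": -10,"rx": 0,"ry": 0,"rz": 0,"claw": 0}
    - {"tx": 0,"ty": 0,"tz": -30,"rx": 0,"ry": 0,"rz": 0,"claw": 0}
    - {"tx": 0,"ty": 0,"tz": -60,"rx": 0,"ry": 0,"rz": 0,"claw": 0}
    - {"tx": 0,"ty": 0,"tz": -90,"rx": 0,"ry": 0,"rz": 0,"claw": 0}
    - {"tx": 0,"ty": 0,"tz": -90,"rx": 0,"ry": 0,"rz": 0,"claw": 0}

```text
clock: 10.85
ee_pos: [0.5885, -0.0221, 0.1355]
tool_rot: [2.048, 2.375, 0.005]
ft_force: [0.0, 0.1, 0.0]
opening: 0.091
grasp_force: 0.0
```

```bash
python3 - <<'E'
from h import *
to([.544,-.3685,.13],np.pi/2)
E
```

```text
ee [ 0.5885 -0.0221  0.1355] yaw 0.148 tilt [ 0.0064 -0.0009] F [0.  0.1 0. ] op 0.091 g 0.0 t 10.85
move [-336.1  -95.1    5.5] rz -1.4229335524910005 |d| 349.3
```

Call:
step_arm:
  moves:
    - {"tx": -38,"ty": -11,"tz": 0,"rx": 0,"ry": 0,"rz": -0.145,"claw": 0}
    - {"tx": -76,"ty": -22,"tz": 0,"rx": 0,"ry": 0,"rz": -0.29,"claw": 0}
    - {"tx": -114,"ty": -33,"tz": 0,"rx": 0,"ry": 0,"rz": -0.435,"claw": 0}
    - {"tx": -152,"ty": -44,"tz": 0,"rx": 0,"ry": 0,"rz": -0.58,"claw": 0}
    - {"tx": -190,"ty": -54,"tz": 0,"rx": 0,"ry": 0,"rz": -0.72,"claw": 0}

```text
clock: 11.35
ee_pos: [0.5603, -0.2191, 0.1312]
tool_rot: [-1.073, -2.953, -0.0]
ft_force: [0.3, -0.2, -0.6]
opening: 0.0914
grasp_force: 0.0
```

```bash
python3 - <<'E'
from h import *
to([.543,-.3685,.1],np.pi/2)
E
```

```text
ee [ 0.5603 -0.2191  0.1312] yaw 0.874 tilt [-0.0001  0.0001] F [ 0.3 -0.2 -0.6] op 0.0914 g 0.0 t 11.35
move [ -82.6 -125.6   31.2] rz -0.6969627154248448 |d| 153.6
```

Call:
step_arm:
  moves:
    - {"tx": -16,"ty": -25,"tz": 0,"rx": 0,"ry": 0,"rz": -0.14,"claw": 0}
    - {"tx": -33,"ty": -50,"tz": 5,"rx": 0,"ry": 0,"rz": -0.28,"claw": 0}
    - {"tx": -50,"ty": -75,"tz": 12,"rx": 0,"ry": 0,"rz": -0.42,"claw": 0}
    - {"tx": -66,"ty": -100,"tz": 20,"rx": 0,"ry": 0,"rz": -0.56,"claw": 0}
    - {"tx": -82,"ty": -125,"tz": 30,"rx": 0,"ry": 0,"rz": -0.697,"claw": 0}

```text
clock: 11.85
ee_pos: [0.5423, -0.3674, 0.1011]
tool_rot: [0.001, 3.141, -0.0]
ft_force: [0.8, -0.1, 0.2]
opening: 0.0911
grasp_force: 0.0
```

Call:
step_arm:
  moves:
    - {"tx": 0,"ty": 0,"tz": 0,"rx": 0,"ry": 0,"rz": 0,"claw": 0}
    - {"tx": 0,"ty": 0,"tz": 0,"rx": 0,"ry": 0,"rz": 0,"claw": 0}
    - {"tx": 0,"ty": 0,"tz": 0,"rx": 0,"ry": 0,"rz": 0,"claw": 0}

```text
clock: 12.15
ee_pos: [0.5427, -0.3652, 0.1013]
tool_rot: [-0.012, -3.142, -0.0]
ft_force: [-0.6, 0.3, -0.6]
opening: 0.0913
grasp_force: 0.0
```

```bash
python3 - <<'E'
from h import *
to([.543,-.3685,.0275],np.pi/2)
E
```

```text
ee [ 0.5427 -0.3652  0.1013] yaw 1.563 tilt [-0.0001  0.0003] F [-0.6  0.3 -0.6] op 0.0913 g 0.0 t 12.15
move [-0.3 -3.3 73.8] rz -0.00755409379692229 |d| 73.9
```

Call:
step_arm:
  moves:
    - {"tx": 0,"ty": -3,"tz": 15,"rx": 0,"ry": 0,"rz": -0.007,"claw": 0}
    - {"tx": 0,"ty": -3,"tz": 35,"rx": 0,"ry": 0,"rz": -0.007,"claw": 0}
    - {"tx": 0,"ty": -3,"tz": 55,"rx": 0,"ry": 0,"rz": -0.007,"claw": 0}
    - {"tx": 0,"ty": -3,"tz": 70,"rx": 0,"ry": 0,"rz": -0.007,"claw": 0}
    - {"tx": 0,"ty": -3,"tz": 74,"rx": 0,"ry": 0,"rz": -0.007,"claw": 0}

```text
clock: 12.65
ee_pos: [0.5419, -0.368, 0.025]
tool_rot: [0.002, -3.139, -0.003]
ft_force: [0.6, -0.1, 0.4]
opening: 0.091
grasp_force: 0.0
```

Call:
step_arm:
  moves:
    - {"tx": 0,"ty": 0,"tz": 0,"rx": 0,"ry": 0,"rz": 0,"claw": 1}
    - {"tx": 0,"ty": 0,"tz": 0,"rx": 0,"ry": 0,"rz": 0,"claw": 1}
    - {"tx": 0,"ty": 0,"tz": 0,"rx": 0,"ry": 0,"rz": 0,"claw": 1}
    - {"tx": 0,"ty": 0,"tz": 0,"rx": 0,"ry": 0,"rz": 0,"claw": 1}
    - {"tx": 0,"ty": 0,"tz": 0,"rx": 0,"ry": 0,"rz": 0,"claw": 1}

```text
clock: 13.15
ee_pos: [0.5427, -0.3693, 0.0275]
tool_rot: [-0.001, 3.141, -0.001]
ft_force: [0.3, -0.5, 0.4]
opening: 0.054
grasp_force: 0.0
```

Call:
step_arm:
  moves:
    - {"tx": 0,"ty": 0,"tz": 0,"rx": 0,"ry": 0,"rz": 0,"claw": 1}
    - {"tx": 0,"ty": 0,"tz": 0,"rx": 0,"ry": 0,"rz": 0,"claw": 1}
    - {"tx": 0,"ty": 0,"tz": 0,"rx": 0,"ry": 0,"rz": 0,"claw": 1}
    - {"tx": 0,"ty": 0,"tz": 0,"rx": 0,"ry": 0,"rz": 0,"claw": 1}
    - {"tx": 0,"ty": 0,"tz": 0,"rx": 0,"ry": 0,"rz": 0,"claw": 1}

```text
clock: 13.65
ee_pos: [0.5426, -0.369, 0.0271]
tool_rot: [0.001, -3.142, -0.0]
ft_force: [0.5, 0.4, 1.2]
opening: 0.0264
grasp_force: 30.0
```

Call:
step_arm:
  moves:
    - {"tx": 0,"ty": 0,"tz": -5,"rx": 0,"ry": 0,"rz": 0,"claw": 1}
    - {"tx": 0,"ty": 0,"tz": -15,"rx": 0,"ry": 0,"rz": 0,"claw": 1}
    - {"tx": 0,"ty": 0,"tz": -40,"rx": 0,"ry": 0,"rz": 0,"claw": 1}
    - {"tx": 0,"ty": 0,"tz": -75,"rx": 0,"ry": 0,"rz": 0,"claw": 1}
    - {"tx": 0,"ty": 0,"tz": -100,"rx": 0,"ry": 0,"rz": 0,"claw": 1}

```text
clock: 14.15
ee_pos: [0.543, -0.3694, 0.1299]
tool_rot: [-0.002, 3.14, -0.002]
ft_force: [0.5, -0.3, -0.7]
opening: 0.0261
grasp_force: 30.0
```

Call:
step_arm:
  moves:
    - {"tx": -6,"ty": 36,"tz": 0,"rx": 0,"ry": 0,"rz": 0.14,"claw": 1}
    - {"tx": -12,"ty": 72,"tz": 0,"rx": 0,"ry": 0,"rz": 0.28,"claw": 1}
    - {"tx": -18,"ty": 108,"tz": 0,"rx": 0,"ry": 0,"rz": 0.42,"claw": 1}
    - {"tx": -24,"ty": 144,"tz": 0,"rx": 0,"ry": 0,"rz": 0.56,"claw": 1}
    - {"tx": -30,"ty": 180,"tz": 0,"rx": 0,"ry": 0,"rz": 0.7,"claw": 1}

```text
clock: 14.65
ee_pos: [0.5726, -0.1878, 0.128]
tool_rot: [1.084, 2.948, -0.0]
ft_force: [1.5, 1.3, -1.3]
opening: 0.0259
grasp_force: 30.0
```

```bash
python3 - <<'E'
from h import *
to([.5918,-.0594,.11],.146)
E
```

```text
ee [ 0.5726 -0.1878  0.128 ] yaw 0.866 tilt [ 0.0009 -0.0004] F [ 1.5  1.3 -1.3] op 0.0259 g 30.0 t 14.65
move [ 68.6 110.2  18. ] rz 0.7198494741758656 |d| 131.0
```

Call:
step_arm:
  moves:
    - {"tx": 14,"ty": 22,"tz": 2,"rx": 0,"ry": 0,"rz": 0.145,"claw": 1}
    - {"tx": 28,"ty": 44,"tz": 4,"rx": 0,"ry": 0,"rz": 0.29,"claw": 1}
    - {"tx": 42,"ty": 66,"tz": 8,"rx": 0,"ry": 0,"rz": 0.435,"claw": 1}
    - {"tx": 56,"ty": 88,"tz": 12,"rx": 0,"ry": 0,"rz": 0.58,"claw": 1}
    - {"tx": 69,"ty": 110,"tz": 17,"rx": 0,"ry": 0,"rz": 0.72,"claw": 1}

```text
clock: 15.15
ee_pos: [0.5907, -0.0594, 0.1109]
tool_rot: [2.053, 2.377, 0.001]
ft_force: [-0.0, -0.5, -1.8]
opening: 0.0262
grasp_force: 30.0
```

Call:
step_arm:
  moves:
    - {"tx": 0,"ty": 0,"tz": 0,"rx": 0,"ry": 0,"rz": 0,"claw": 1}
    - {"tx": 0,"ty": 0,"tz": 0,"rx": 0,"ry": 0,"rz": 0,"claw": 1}
    - {"tx": 0,"ty": 0,"tz": 0,"rx": 0,"ry": 0,"rz": 0,"claw": 1}

```text
clock: 15.45
ee_pos: [0.5905, -0.0612, 0.1106]
tool_rot: [2.044, 2.385, 0.0]
ft_force: [0.2, -0.5, -2.3]
opening: 0.0255
grasp_force: 30.0
```

```bash
python3 - <<'E'
from h import *
a=imaging.capture("scene")
to([.5918,-.0594,.058],.146)
cv2.imwrite("pics/hov3.png",cv2.resize(a["pixels"][180:285,320:450],(780,600),interpolation=cv2.INTER_CUBIC))
e=np.array(monitor.state()["ee_pos"]);print(proj(a,e-[0,0,.022]))
E
```

```text
ee [ 0.5905 -0.0613  0.1105] yaw 0.153 tilt [ 0.0005 -0.0003] F [-0.7  0.1 -1. ] op 0.026 g 30.0 t 15.5
move [ 1.7  1.6 52.5] rz 0.006732216018729753 |d| 52.6
[np.float64(232.12055339887868), np.float64(367.1920672215906)]
```

View pics/hov3.png

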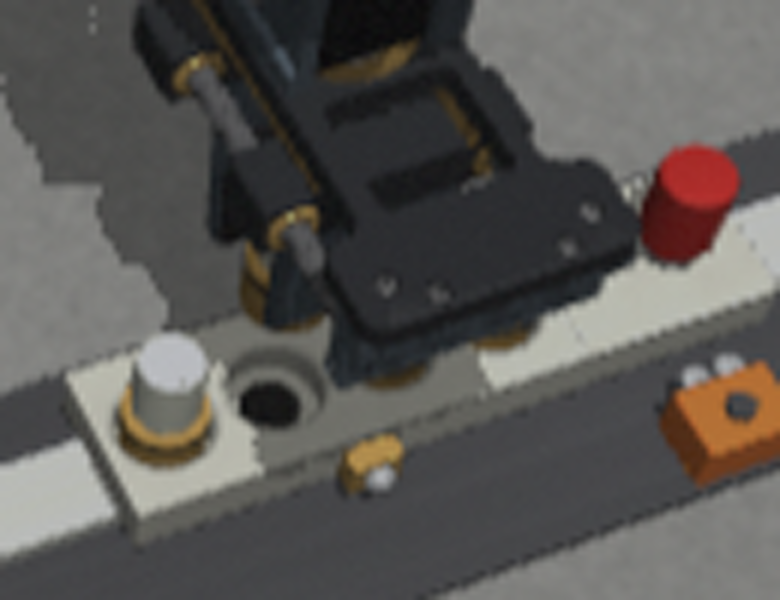

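The held foot is at about (283,320) in the crop, above the pocket 1 mouth at (275,390). Pockets 2 and 3 show seated barrels at (395,380) and (505,335). Lowering with a shift of about 2 mm.

Call:
step_arm:
  moves:
    - {"tx": 2,"ty": 2,"tz": 10,"rx": 0,"ry": 0,"rz": 0.006,"claw": 1}
    - {"tx": 2,"ty": 2,"tz": 25,"rx": 0,"ry": 0,"rz": 0.006,"claw": 1}
    - {"tx": 2,"ty": 2,"tz": 40,"rx": 0,"ry": 0,"rz": 0.006,"claw": 1}
    - {"tx": 2,"ty": 2,"tz": 50,"rx": 0,"ry": 0,"rz": 0.006,"claw": 1}
    - {"tx": 2,"ty": 2,"tz": 52,"rx": 0,"ry": 0,"rz": 0.006,"claw": 1}

```text
clock: 16.0
ee_pos: [0.5913, -0.0583, 0.0566]
tool_rot: [-2.053, -2.376, 0.002]
ft_force: [-0.1, 0.1, -1.3]
opening: 0.0263
grasp_force: 30.0
```

Call:
step_arm:
  moves:
    - {"tx": 0,"ty": 0,"tz": 2,"rx": 0,"ry": 0,"rz": 0,"claw": 1}
    - {"tx": 0,"ty": 0,"tz": 4,"rx": 0,"ry": 0,"rz": 0,"claw": 1}
    - {"tx": 0,"ty": 0,"tz": 6,"rx": 0,"ry": 0,"rz": 0,"claw": 1}

```text
clock: 16.3
ee_pos: [0.5923, -0.0582, 0.0524]
tool_rot: [2.053, 2.377, 0.001]
ft_force: [0.7, 0.3, -1.1]
opening: 0.0258
grasp_force: 30.0
```

Call:
step_arm:
  moves:
    - {"tx": 0,"ty": 0,"tz": 2,"rx": 0,"ry": 0,"rz": 0,"claw": 1}
    - {"tx": 0,"ty": 0,"tz": 4,"rx": 0,"ry": 0,"rz": 0,"claw": 1}
    - {"tx": 0,"ty": 0,"tz": 5,"rx": 0,"ry": 0,"rz": 0,"claw": 1}

```text
clock: 16.6
ee_pos: [0.592, -0.0582, 0.047]
tool_rot: [2.054, 2.377, 0.0]
ft_force: [0.4, 0.4, -0.5]
opening: 0.0259
grasp_force: 30.0
```

Call:
step_arm:
  moves:
    - {"tx": 0,"ty": 0,"tz": 2,"rx": 0,"ry": 0,"rz": 0,"claw": 1}
    - {"tx": 0,"ty": 0,"tz": 4,"rx": 0,"ry": 0,"rz": 0,"claw": 1}
    - {"tx": 0,"ty": 0,"tz": 5,"rx": 0,"ry": 0,"rz": 0,"claw": 1}

```text
clock: 16.9
ee_pos: [0.592, -0.0582, 0.0418]
tool_rot: [-2.054, -2.377, 0.0]
ft_force: [-0.0, 0.4, -1.2]
opening: 0.0258
grasp_force: 30.0
```

Call:
step_arm:
  moves:
    - {"tx": 0,"ty": 0,"tz": 0.5,"rx": 0,"ry": 0,"rz": 0,"claw": 1}
    - {"tx": 0,"ty": 0,"tz": 1,"rx": 0,"ry": 0,"rz": 0,"claw": 1}

```text
clock: 17.1
ee_pos: [0.5921, -0.0582, 0.041]
tool_rot: [2.054, 2.377, -0.0]
ft_force: [0.3, -0.8, 3.9]
opening: 0.0258
grasp_force: 30.0
```

Call:
step_arm:
  moves:
    - {"tx": 0,"ty": 0,"tz": 0,"rx": 0,"ry": 0,"rz": 0,"claw": 0.3}
    - {"tx": 0,"ty": 0,"tz": 0,"rx": 0,"ry": 0,"rz": 0,"claw": 0.3}
    - {"tx": 0,"ty": 0,"tz": 0,"rx": 0,"ry": 0,"rz": 0,"claw": 0.3}
    - {"tx": 0,"ty": 0,"tz": 0,"rx": 0,"ry": 0,"rz": 0,"claw": 0.3}
    - {"tx": 0,"ty": 0,"tz": 0,"rx": 0,"ry": 0,"rz": 0,"claw": 0.3}

```text
clock: 17.6
ee_pos: [0.5921, -0.0582, 0.0411]
tool_rot: [2.054, 2.377, -0.0]
ft_force: [0.0, -0.2, -0.1]
opening: 0.0625
grasp_force: 0.0
```

Call:
step_arm:
  moves:
    - {"tx": 0,"ty": 0,"tz": -10,"rx": 0,"ry": 0,"rz": 0,"claw": 0.3}
    - {"tx": 0,"ty": 0,"tz": -30,"rx": 0,"ry": 0,"rz": 0,"claw": 0.3}
    - {"tx": 0,"ty": 0,"tz": -60,"rx": 0,"ry": 0,"rz": 0,"claw": 0.4}
    - {"tx": 0,"ty": 0,"tz": -90,"rx": 0,"ry": 0,"rz": 0,"claw": 0.45}
    - {"tx": 0,"ty": 0,"tz": -90,"rx": 0,"ry": 0,"rz": 0,"claw": 0.45}

```text
clock: 18.1
ee_pos: [0.5942, -0.0586, 0.1356]
tool_rot: [2.05, 2.373, 0.005]
ft_force: [0.0, -0.8, -0.6]
opening: 0.0501
grasp_force: 0.0
```

```bash
python3 - <<'E'
from h import *
to([.571,.080,.115],1.717)
E
```

```text
ee [ 0.5942 -0.0586  0.1356] yaw 0.146 tilt [ 0.0065 -0.0013] F [ 0.  -0.8 -0.6] op 0.0501 g 0.0 t 18.1
move [140.5  -3.   20.2] rz -1.5711540389163576 |d| 142.0
```

Call:
step_arm:
  moves:
    - {"tx": 14,"ty": 0,"tz": 0,"rx": 0,"ry": 0,"rz": -0.145,"claw": 0.45}
    - {"tx": 28,"ty": 0,"tz": 0,"rx": 0,"ry": 0,"rz": -0.29,"claw": 0.45}
    - {"tx": 42,"ty": 0,"tz": 0,"rx": 0,"ry": 0,"rz": -0.435,"claw": 0.45}
    - {"tx": 56,"ty": 0,"tz": 0,"rx": 0,"ry": 0,"rz": -0.58,"claw": 0.45}
    - {"tx": 70,"ty": -2,"tz": 0,"rx": 0,"ry": 0,"rz": -0.725,"claw": 0.45}

```text
clock: 18.6
ee_pos: [0.5798, 0.0113, 0.1311]
tool_rot: [-1.068, -2.954, 0.0]
ft_force: [0.7, -0.4, 0.3]
opening: 0.0504
grasp_force: 0.0
```

```bash
python3 - <<'E'
from h import *
to([.571,.080,.115],1.717)
E
```

```text
ee [0.5798 0.0113 0.1311] yaw 0.877 tilt [-0. -0.] F [ 0.7 -0.4  0.3] op 0.0504 g 0.0 t 18.6
move [50.6 47.2 16.1] rz -0.8402541523264198 |d| 71.1
```

Call:
step_arm:
  moves:
    - {"tx": 10,"ty": 9,"tz": 0,"rx": 0,"ry": 0,"rz": -0.145,"claw": 0.45}
    - {"tx": 20,"ty": 18,"tz": 0,"rx": 0,"ry": 0,"rz": -0.29,"claw": 0.45}
    - {"tx": 30,"ty": 28,"tz": 0,"rx": 0,"ry": 0,"rz": -0.435,"claw": 0.45}
    - {"tx": 40,"ty": 38,"tz": 5,"rx": 0,"ry": 0,"rz": -0.58,"claw": 0.45}
    - {"tx": 50,"ty": 47,"tz": 10,"rx": 0,"ry": 0,"rz": -0.725,"claw": 0.45}

```text
clock: 19.1
ee_pos: [0.5719, 0.0795, 0.1212]
tool_rot: [-0.049, 3.141, -0.0]
ft_force: [-0.2, -0.2, 0.6]
opening: 0.0501
grasp_force: 0.0
```

Call:
step_arm:
  moves:
    - {"tx": 0,"ty": 0,"tz": 0,"rx": 0,"ry": 0,"rz": -0.115,"claw": 0.45}
    - {"tx": 0,"ty": 0,"tz": 0,"rx": 0,"ry": 0,"rz": -0.115,"claw": 0.45}
    - {"tx": 0,"ty": 0,"tz": 0,"rx": 0,"ry": 0,"rz": -0.115,"claw": 0.45}

```text
clock: 19.4
ee_pos: [0.572, 0.0788, 0.1212]
tool_rot: [-0.214, 3.134, -0.0]
ft_force: [0.8, 0.7, -0.2]
opening: 0.0504
grasp_force: 0.0
```

```bash
python3 - <<'E'
from h import *
a=imaging.capture("scene")
to([.571,.080,.043],1.717)
cv2.imwrite("pics/knob.png",cv2.resize(a["pixels"][170:275,330:470],(800,600),interpolation=cv2.INTER_CUBIC))
E
```

```text
ee [0.572  0.0787 0.1212] yaw 1.707 tilt [ 0.0002 -0.    ] F [-0.1  0.4 -0.1] op 0.0505 g 0.0 t 19.45
move [ 0.8  1.4 78.2] rz -0.009936439104504924 |d| 78.2
```

View pics/knob.png

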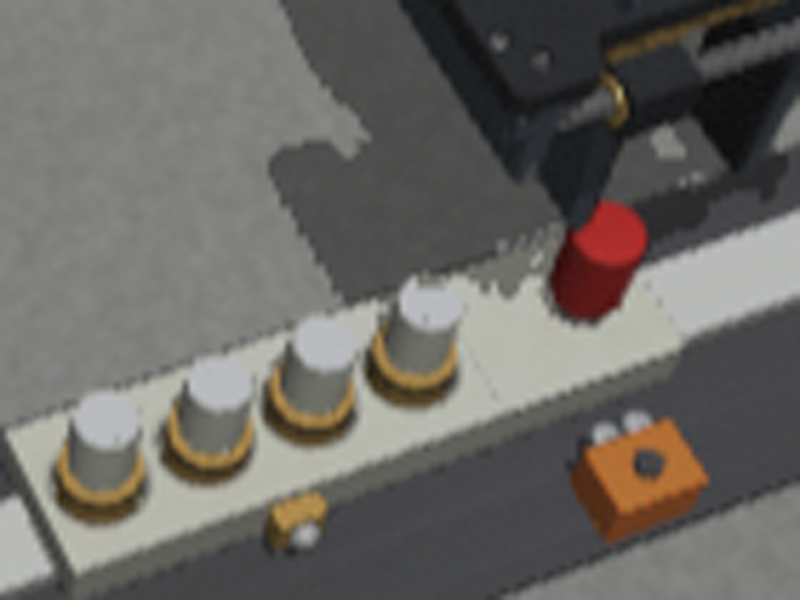

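All four cartridges are seated at equal height, at (107,420), (217,385), (323,345) and (428,305). The finger tips at (578,225) and (745,170) straddle the knob at (605,235). Descending.

Call:
step_arm:
  moves:
    - {"tx": 1,"ty": 1,"tz": 15,"rx": 0,"ry": 0,"rz": -0.01,"claw": 0.45}
    - {"tx": 1,"ty": 1,"tz": 30,"rx": 0,"ry": 0,"rz": -0.01,"claw": 0.45}
    - {"tx": 1,"ty": 1,"tz": 45,"rx": 0,"ry": 0,"rz": -0.01,"claw": 0.45}
    - {"tx": 1,"ty": 1,"tz": 60,"rx": 0,"ry": 0,"rz": -0.01,"claw": 0.45}
    - {"tx": 1,"ty": 1,"tz": 72,"rx": 0,"ry": 0,"rz": -0.01,"claw": 0.45}

```text
clock: 19.95
ee_pos: [0.5708, 0.0795, 0.0484]
tool_rot: [0.231, -3.133, 0.0]
ft_force: [0.1, 0.1, -0.3]
opening: 0.0502
grasp_force: 0.0
```

Call:
step_arm:
  moves:
    - {"tx": 0,"ty": 0,"tz": 5,"rx": 0,"ry": 0,"rz": 0,"claw": 0.45}
    - {"tx": 0,"ty": 0,"tz": 5,"rx": 0,"ry": 0,"rz": 0,"claw": 0.55}
    - {"tx": 0,"ty": 0,"tz": 5,"rx": 0,"ry": 0,"rz": 0,"claw": 1}
    - {"tx": 0,"ty": 0,"tz": 5,"rx": 0,"ry": 0,"rz": 0,"claw": 1}
    - {"tx": 0,"ty": 0,"tz": 5,"rx": 0,"ry": 0,"rz": 0,"claw": 1}

```text
clock: 20.45
ee_pos: [0.5711, 0.0807, 0.0447]
tool_rot: [-0.234, 3.132, 0.002]
ft_force: [-0.7, 5.8, 2.9]
opening: 0.0253
grasp_force: 30.0
```

Call:
step_arm:
  moves:
    - {"tx": 0,"ty": 0,"tz": 0,"rx": 0,"ry": 0,"rz": 0,"claw": 1}
    - {"tx": 0,"ty": 0,"tz": 0,"rx": 0,"ry": 0,"rz": 0,"claw": 1}
    - {"tx": 0,"ty": 0,"tz": 0,"rx": 0,"ry": 0,"rz": 0,"claw": 1}

```text
clock: 20.75
ee_pos: [0.5711, 0.0807, 0.0447]
tool_rot: [-0.235, 3.132, 0.002]
ft_force: [-0.1, 9.2, 3.1]
opening: 0.0257
grasp_force: 30.0
```

```bash
python3 - <<'E'
from h import *
p=np.array([.5705,.0800,.043]);u=np.array([-.1445,.9895,0])
to(p+.1*u,1.716)
E
```

```text
ee [0.5711 0.0807 0.0447] yaw 1.72 tilt [0.001  0.0012] F [-0.1  9.2  3.1] op 0.0257 g 30.0 t 20.75
move [ 0.2 99.4  1.8] rz 0.00445561817665574 |d| 99.4
```

Call:
step_arm:
  moves:
    - {"tx": 0,"ty": 6,"tz": 0,"rx": 0,"ry": 0,"rz": 0,"claw": 1}
    - {"tx": 0,"ty": 14,"tz": 0,"rx": 0,"ry": 0,"rz": 0,"claw": 1}
    - {"tx": 0,"ty": 24,"tz": 0,"rx": 0,"ry": 0,"rz": 0,"claw": 1}
    - {"tx": 0,"ty": 34,"tz": 0,"rx": 0,"ry": 0,"rz": 0,"claw": 1}
    - {"tx": 0,"ty": 40,"tz": 0,"rx": 0,"ry": 0,"rz": 0,"claw": 1}

```text
clock: 21.25
ee_pos: [0.5655, 0.1203, 0.0447]
tool_rot: [-0.236, 3.131, -0.0]
ft_force: [2.2, -2.2, 4.9]
opening: 0.0255
grasp_force: 30.0
```

Call:
step_arm:
  moves:
    - {"tx": 0,"ty": 10,"tz": 0,"rx": 0,"ry": 0,"rz": 0,"claw": 1}
    - {"tx": 0,"ty": 20,"tz": 0,"rx": 0,"ry": 0,"rz": 0,"claw": 1}
    - {"tx": 0,"ty": 30,"tz": 0,"rx": 0,"ry": 0,"rz": 0,"claw": 1}
    - {"tx": 0,"ty": 38,"tz": 0,"rx": 0,"ry": 0,"rz": 0,"claw": 1}
    - {"tx": 0,"ty": 44,"tz": 0,"rx": 0,"ry": 0,"rz": 0,"claw": 1}

```text
clock: 21.75
ee_pos: [0.5594, 0.1639, 0.0447]
tool_rot: [-0.236, 3.13, 0.0]
ft_force: [6.0, -1.3, 4.7]
opening: 0.0255
grasp_force: 30.0
```

```bash
python3 - <<'E'
from h import *
np.set_printoptions(precision=4,suppress=True)
a=imaging.capture("scene")
p=np.array([.5711,.0807,.0447]);u=np.array([-.1445,.9895,0])
to(p+.1*u,1.716)
cv2.imwrite("pics/slide1.png",cv2.resize(a["pixels"][170:275,350:490],(800,600),interpolation=cv2.INTER_CUBIC))
for k in("ball","notch"):
  for m in imaging.mark_of(a,k)[:2]: print(k,m["confidence"],m["point"],at_z(a,m["point"],.02)[:2])
E
```

```text
ee [0.5593 0.1646 0.0447] yaw 1.721 tilt [0.0027 0.0007] F [5.1 3.5 5.9] op 0.0255 g 30.0 t 21.8
move [ 0.3 15.3  0.1] rz 0.005254092732551063 |d| 15.3
ball 0.71 [247.9, 422.9] [0.6124 0.0505]
ball 0.65 [380.7, 320.7] [ 0.8038 -0.2022]
notch 0.58 [240.2, 437.8] [0.6036 0.0846]
notch 0.31 [214.3, 439.8] [0.5488 0.1113]
```

View pics/slide1.png

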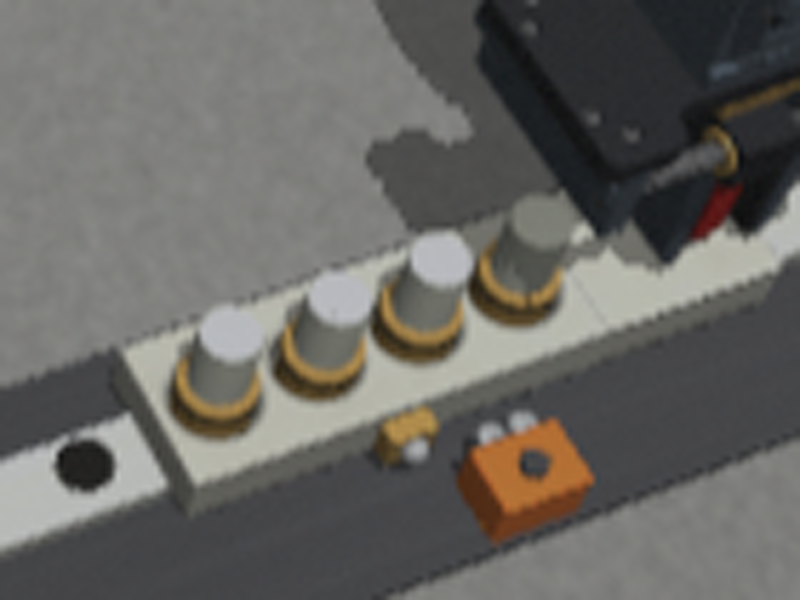

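The ball at (413,452) is about 36 mm short of the notch, midway between the noses at (490,435) and (523,420). The sideways force is 5 N, so I'll trim the path slightly.

Call:
step_arm:
  moves:
    - {"tx": -0.6,"ty": 5,"tz": 0,"rx": 0,"ry": 0,"rz": 0,"claw": 1}
    - {"tx": -0.8,"ty": 10,"tz": 0,"rx": 0,"ry": 0,"rz": 0,"claw": 1}
    - {"tx": -0.9,"ty": 15,"tz": 0,"rx": 0,"ry": 0,"rz": 0,"claw": 1}
    - {"tx": -1,"ty": 18,"tz": 0,"rx": 0,"ry": 0,"rz": 0,"claw": 1}
    - {"tx": -1,"ty": 20,"tz": 0,"rx": 0,"ry": 0,"rz": 0,"claw": 1}

```text
clock: 22.4
ee_pos: [0.5568, 0.1831, 0.0447]
tool_rot: [-0.236, 3.131, -0.001]
ft_force: [2.5, -6.8, 10.3]
opening: 0.025
grasp_force: 30.0
```

Call:
step_arm:
  moves:
    - {"tx": 0,"ty": 2,"tz": 0,"rx": 0,"ry": 0,"rz": 0,"claw": 1}
    - {"tx": 0,"ty": 4,"tz": 0,"rx": 0,"ry": 0,"rz": 0,"claw": 1}

```text
clock: 22.6
ee_pos: [0.5562, 0.1869, 0.0447]
tool_rot: [-0.235, 3.131, -0.001]
ft_force: [0.4, -3.4, 9.5]
opening: 0.0254
grasp_force: 30.0
```

Call:
step_arm:
  moves:
    - {"tx": 0,"ty": 1,"tz": 0,"rx": 0,"ry": 0,"rz": 0,"claw": 1}
    - {"tx": 0,"ty": 2,"tz": 0,"rx": 0,"ry": 0,"rz": 0,"claw": 1}

```text
clock: 22.8
ee_pos: [0.5559, 0.1891, 0.0447]
tool_rot: [-0.235, 3.131, -0.0]
ft_force: [1.8, -2.1, 9.3]
opening: 0.0255
grasp_force: 30.0
```

Call:
step_arm:
  moves:
    - {"tx": 0,"ty": 1,"tz": 0,"rx": 0,"ry": 0,"rz": 0,"claw": 1}
    - {"tx": 0,"ty": 2,"tz": 0,"rx": 0,"ry": 0,"rz": 0,"claw": 1}

```text
clock: 23.0
ee_pos: [0.5556, 0.1913, 0.0447]
tool_rot: [-0.235, 3.131, 0.001]
ft_force: [1.0, 1.4, 9.1]
opening: 0.0255
grasp_force: 30.0
```

Call:
step_arm:
  moves:
    - {"tx": 0,"ty": 0.5,"tz": 0,"rx": 0,"ry": 0,"rz": 0,"claw": 1}
    - {"tx": 0,"ty": 1,"tz": 0,"rx": 0,"ry": 0,"rz": 0,"claw": 1}

```text
clock: 23.2
ee_pos: [0.5554, 0.1924, 0.0447]
tool_rot: [-0.235, 3.131, 0.001]
ft_force: [1.3, 1.0, 8.1]
opening: 0.0255
grasp_force: 30.0
```

Call:
step_arm:
  moves:
    - {"tx": 0,"ty": 0.5,"tz": 0,"rx": 0,"ry": 0,"rz": 0,"claw": 1}
    - {"tx": 0,"ty": 1,"tz": 0,"rx": 0,"ry": 0,"rz": 0,"claw": 1}

```text
clock: 23.4
ee_pos: [0.5552, 0.1934, 0.0447]
tool_rot: [-0.235, 3.131, 0.001]
ft_force: [1.5, 1.0, 8.7]
opening: 0.0257
grasp_force: 30.0
```

```bash
python3 - <<'E'
from h import *
a=imaging.capture("scene")
to([.5711-.02,.0807+.112,.0447],1.716)
cv2.imwrite("pics/slide2.png",cv2.resize(a["pixels"][215:275,400:480],(800,600),interpolation=cv2.INTER_CUBIC))
E
```

```text
ee [0.5553 0.1935 0.0447] yaw 1.721 tilt [0.0016 0.0007] F [1.5 1.4 8.1] op 0.0255 g 30.0 t 23.45
move [ 4.3 -0.1 -0. ] rz 0.004781288538016071 |d| 4.3
```

View pics/slide2.png

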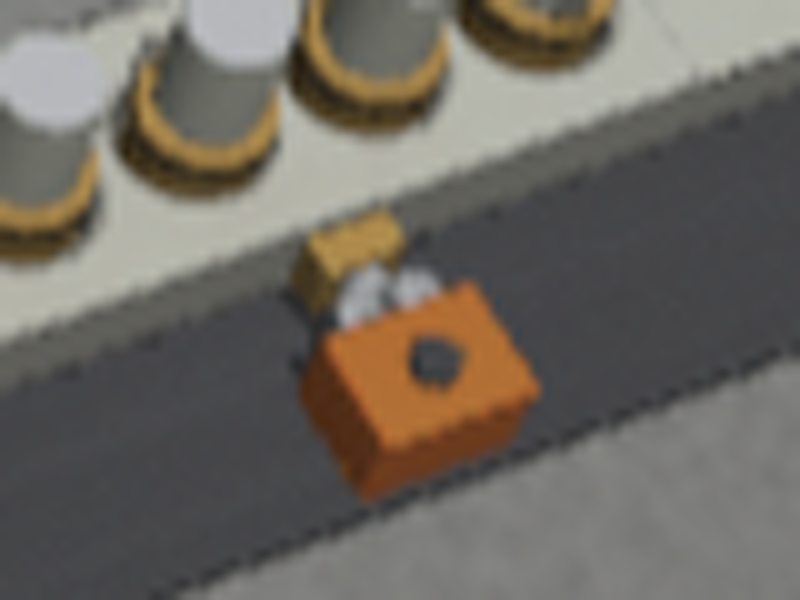

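The brass block is at (358,238) and the noses' midpoint at (392,287), so the ball looks a few mm short. Creeping on and watching the force.

Call:
step_arm:
  moves:
    - {"tx": 0,"ty": 0.5,"tz": 0,"rx": 0,"ry": 0,"rz": 0,"claw": 1}
    - {"tx": 0,"ty": 1,"tz": 0,"rx": 0,"ry": 0,"rz": 0,"claw": 1}

```text
clock: 23.65
ee_pos: [0.5552, 0.1941, 0.0447]
tool_rot: [-0.235, 3.131, -0.0]
ft_force: [2.6, -2.2, 8.7]
opening: 0.0256
grasp_force: 30.0
```

Call:
step_arm:
  moves:
    - {"tx": 0,"ty": 0.5,"tz": 0,"rx": 0,"ry": 0,"rz": 0,"claw": 1}
    - {"tx": 0,"ty": 1,"tz": 0,"rx": 0,"ry": 0,"rz": 0,"claw": 1}

```text
clock: 23.85
ee_pos: [0.5551, 0.1946, 0.0447]
tool_rot: [-0.236, 3.131, -0.001]
ft_force: [3.1, -6.5, 8.9]
opening: 0.0257
grasp_force: 30.0
```

```bash
python3 - <<'E'
from h import *
np.set_printoptions(precision=4,suppress=True)
P=[imaging.capture("scene"),imaging.capture("top")]
to([.5711-.02,.0807+.112,.0447],1.716)
u=np.array([-.14,.99])
for p in P:
    h=cv2.cvtColor(p["pixels"],cv2.COLOR_BGR2HSV);H,S,V=h[...,0],h[...,1],h[...,2]
    print([ (round(m["confidence"],2),np.round(m["point"],1),at_z(p,m["point"],.02)[:2]@u) for k in("ball","notch","stop") for m in imaging.mark_of(p,k)[:2]])
# grey line profile: brass block and stop centroids, scene
p=P[0];h=cv2.cvtColor(p["pixels"],cv2.COLOR_BGR2HSV)[215:275,400:480]
for n,lo,hi in(("orange",5,15),("brass",16,26)):
    m=((h[...,0]>=lo)&(h[...,0]<=hi)&(h[...,1]>130)&(h[...,2]>60)).astype(np.uint8);m[:20]=0
    k,l,st,ce=cv2.connectedComponentsWithStats(m)
    for i in range(1,k):
        if st[i,4]>8: c=ce[i][::-1]+[215,400];print(n,st[i,4],c,at_z(p,c,.022)[:2]@u)
E
```

```text
ee [0.5551 0.1947 0.0447] yaw 1.721 tilt [ 0.0016 -0.0004] F [ 2.9 -5.9  9.1] op 0.0255 g 30.0 t 23.95
move [ 4.3 -1.4 -0. ] rz 0.00502551341840296 |d| 4.5
[(0.98, array([247.3, 435.1]), np.float64(-0.01356576462903367)), (0.92, array([239.8, 439.9]), np.float64(0.0034089299043067417)), (0.63, array([173.2, 287.3]), np.float64(-0.2105323129559024)), (0.17, array([227.6, 421.2]), np.float64(-0.016373347637274188))]
[(0.78, array([221. , 232.7]), np.float64(-0.007511733592804448)), (0.49, array([235.9, 256. ]), np.float64(-0.060833909669323324)), (0.39, array([233.4, 240. ]), np.float64(-0.02198464462684152)), (0.27, array([234.6, 257.6]), np.float64(-0.06518566762333124))]
orange 307 [253.8534 441.0847] -0.011274403314213513
brass 21 [236.4286 403.9524] -0.05805538519568381
brass 40 [239.875 434.75 ] -0.006888163478052549
```

The force history fits the notch. The first nose resisted with about 7 N at 103 mm, the force changed sign at about 111 mm, and at about 115 mm there is a steep 6 N from the second nose. The top camera puts the ball at (233,221), on the noses' midpoint. Backing off to the neutral point.

Call:
step_arm:
  moves:
    - {"tx": 0,"ty": -0.8,"tz": 0,"rx": 0,"ry": 0,"rz": 0,"claw": 1}
    - {"tx": 0,"ty": -1.4,"tz": 0,"rx": 0,"ry": 0,"rz": 0,"claw": 1}
    - {"tx": 0,"ty": -1.4,"tz": 0,"rx": 0,"ry": 0,"rz": 0,"claw": 1}

```text
clock: 24.55
ee_pos: [0.5552, 0.1938, 0.0447]
tool_rot: [-0.235, 3.131, 0.001]
ft_force: [2.2, 0.8, 8.7]
opening: 0.0254
grasp_force: 30.0
```

```bash
python3 - <<'E'
from h import *
P=[imaging.capture("scene"),imaging.capture("top")]
to([.5711-.02,.0807+.112,.0447],1.716)
cv2.imwrite("pics/end.png",np.hstack([cv2.resize(P[0]["pixels"][190:270,350:470],(480,480),interpolation=cv2.INTER_CUBIC),cv2.resize(P[1]["pixels"][200:240,215:240],(300,480),interpolation=cv2.INTER_CUBIC)]))
E
```

```text
ee [0.5552 0.1938 0.0447] yaw 1.721 tilt [0.0015 0.0004] F [2.2 1.  8.5] op 0.0258 g 30.0 t 24.65
move [ 4.2 -0.5 -0. ] rz 0.004831226256427845 |d| 4.3
```

View pics/end.png

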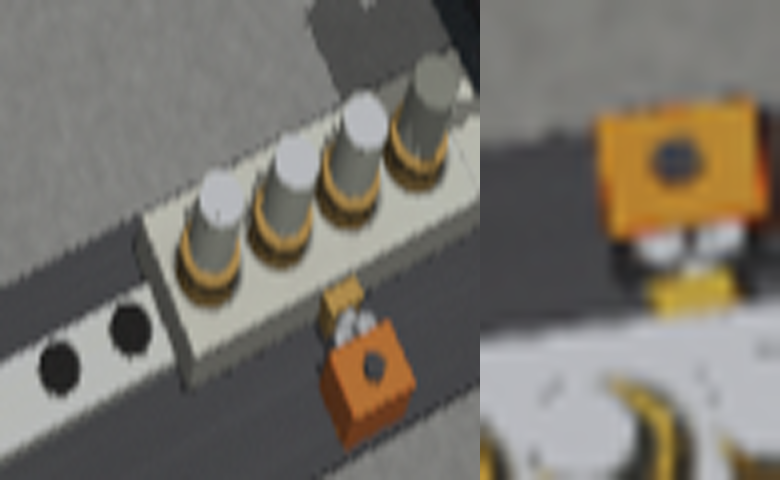

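In the top view (right half), the brass block at (692,292) sits centred below the two noses at (660,245) and (722,240). The ball is in the notch, and all four cartridges are upright. Handing in.

```bash
python3 -c "
from workcell import ticket
print(ticket.sign_off())"
```

```text
the job is handed in; nothing more can be done
None
```

I put spares in pockets 1 and 2, fully down, and slid the carriage about 114 mm until the spring ball was in the notch. I then handed the job in with the gripper still holding the red knob; the sign-off gave no verdict.

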